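# Line up the carved figures by height on the display board

## Task

Set the four carved wooden figures out for show on the display board: one upright on each green disc, its whole foot on the disc, in order of height from the tallest, next to the orange knob, down to the shortest at the other end. Do not knock any of them over on the way, and leave them all standing still.

Things in the scene. Friction and masses are not known exactly. Their poses are not given: they have to be found in the camera images.
- fig_cherry_c (a point): Centre (half-way up, on the axis) of the tallest figure: red-brown wood, pointed hood, 135 mm tall, z up its axis. Loose, round about its axis, 88 g give or take 30 percent, starts upright on the bench (z = 0). Its foot is flat and 46 mm across; the torso is a plain cylinder 32 mm across from 52 to 24 mm below the figure's top (widening slowly beneath that), so it is best gripped from above about 35 mm below its top; the head is 26 to 28 mm across.
- fig_white_c (a point): Centre (half-way up, on the axis) of the second tallest figure: white-washed wood, round head, 115 mm tall, z up its axis. Loose, round about its axis, 78 g give or take 30 percent, starts upright on the bench (z = 0). Its foot is flat and 46 mm across; the torso is a plain cylinder 32 mm across from 52 to 24 mm below the figure's top (widening slowly beneath that), so it is best gripped from above about 35 mm below its top; the head is 26 to 28 mm across.
- fig_walnut_c (a point): Centre (half-way up, on the axis) of the third tallest figure: very dark brown wood, round head, 95 mm tall, z up its axis. Loose, round about its axis, 68 g give or take 30 percent, starts upright on the bench (z = 0). Its foot is flat and 46 mm across; the torso is a plain cylinder 32 mm across from 52 to 24 mm below the figure's top (widening slowly beneath that), so it is best gripped from above about 35 mm below its top; the head is 26 to 28 mm across.
- fig_blue_c (a point): Centre (half-way up, on the axis) of the shortest figure: blue-grey stained wood, pointed hood, 75 mm tall, z up its axis. Loose, round about its axis, 57 g give or take 30 percent, starts upright on the bench (z = 0). Its foot is flat and 46 mm across; the torso is a plain cylinder 32 mm across from 52 to 24 mm below the figure's top (widening slowly beneath that), so it is best gripped from above about 35 mm below its top; the head is 26 to 28 mm across.
- pad_1: One of four equal green round discs, 70 mm across and 2 mm thick, fixed in a straight row at 85 mm spacing on the brown display board (440 x 100 x 12 mm, 12 mm above the bench); this is the board's -y end (in the half of the row to the robot's right). Origin at the centre of its underside, 12 mm above the bench; its upper face, on which a figure stands, is 14 mm above the bench. y runs along the row (to rising numbers), x across it.
- pad_2: One of four equal green round discs, 70 mm across and 2 mm thick, fixed in a straight row at 85 mm spacing on the brown display board (440 x 100 x 12 mm, 12 mm above the bench); this is second from the board's -y end (in the half of the row to the robot's right). Origin at the centre of its underside, 12 mm above the bench; its upper face, on which a figure stands, is 14 mm above the bench. y runs along the row (to rising numbers), x across it.
- pad_3: One of four equal green round discs, 70 mm across and 2 mm thick, fixed in a straight row at 85 mm spacing on the brown display board (440 x 100 x 12 mm, 12 mm above the bench); this is third from the board's -y end (in the half of the row to the robot's left). Origin at the centre of its underside, 12 mm above the bench; its upper face, on which a figure stands, is 14 mm above the bench. y runs along the row (to rising numbers), x across it.
- pad_4: One of four equal green round discs, 70 mm across and 2 mm thick, fixed in a straight row at 85 mm spacing on the brown display board (440 x 100 x 12 mm, 12 mm above the bench); this is the board's +y end (in the half of the row to the robot's left). Origin at the centre of its underside, 12 mm above the bench; its upper face, on which a figure stands, is 14 mm above the bench. y runs along the row (to rising numbers), x across it.
- knob_orange: Orange turned knob, 28 mm across and 26 mm tall, fixed on one end of the display board in line with the discs, 67.5 mm beyond the centre of the nearest disc: it marks the end where the tallest figure goes. It is at either end from start to start (a black knob of the same form is at the other). Origin at the centre of its underside, on the board.

How it is judged:
By the outcome, as a careful person would: the job done as asked, in the order asked, and still so for the second after the job is handed in, with the robot touching nothing.
It also fails if it takes over 118 s, if anything falls off the work surface, if the arm or the gripper's body presses on something with over 40 N, if the wrist force passes 120 N, or if a joint passes its speed limit or range.

## Robot

A 6-joint arm with a two-finger parallel gripper is mounted at the origin on the work surface. World frame = base frame: x ahead of the robot, y to its left, z up, the work surface at z = 0. Lengths are in m, angles in rad, forces in N, time in s.
With the tool pointing down it reaches from about 0.35 to 0.85 m from the base axis. Payload 8.1 kg.
Tool frame: the origin (TCP) lies midway between the tips of the shut fingers; the grasp point (between the pads) lies robot.grip_depth behind it (robot.grip_depth is the distance from the TCP to the grasp point, in m); z points along the fingers, y is the line along which they close (so a half turn about z gives the same grasp; the last joint's range is limited). The gripper opens to 93 mm and grips with 3 to 60 N. Pads are 15 mm wide; open, the fingers measure 128 mm over their backs; the gripper's body (75 mm by 188 mm) begins 65 mm behind the grasp point.
Start: joints at [1.249, 0.13, 1.488, -0, 1.523, -0.085], TCP at [0.141, 0.583, 0.219] pointing down, gripper open.
Joint ranges: [-2.96, 2.96], [-0.89, 2.26], [0.02, 2.5], [-1.34, 4.48], [0, 2.73], [-2.66, 2.66]. Speed limits (rad/s): [2.39, 2.39, 2.79, 3.14, 3.14, 3.14].

## Interface

Orientations are given as a rotation vector (axis times angle).
In Python, from plant import robot gives the robot as it stands.
- The arm moves only by the tool carry_out, never from a script. Its argument "rows" is a list of rows, each a list of 6 numbers: the shift along the tool's x, y, z in m, then the turn, a rotation vector about the tool's x, y, z in degrees. A call has 1 to 12 rows; each row is the pose to reach, as a shift and turn from the pose commanded when the call began, along the tool's axes at that moment; what a row does not reach only later rows make up. A row lasts 1/8 s, in which the tool goes at most 62.5 mm and 10.7 degrees, less where a joint would pass 70% of its speed; a pose out of reach is approached as far as the arm can. A call with a gripper value outside its range is refused whole. "jaw" is the closure in counts, from 0 (fully open) to 255 (shut), set as the call begins (left out, the last holds). The fingers move at their own pace and stop on an object; "force" is the grip in N (left out, the last holds). Time passes only in rows, so rows that repeat a pose let the fingers close. It gives the time, the measured TCP pose, the force, the opening and the grip force at its end, in the units of the state.
- robot.read_state(): the state, without advancing time (a new reading comes with each control period).
- robot.read_camera(name): name is "scene" or "top" or "wrist"; returns the picture (384x512x3 uint8, red, green, blue); there is no depth.
- robot.camera_model(name): a dict with "fx", "fy", "cx", "cy" (pixels), "R" (3x3) and "t" (3): a world point X has camera coordinates R X + t; the wrist camera has in their place "mount" (4x4, takes a point from camera to tool coordinates, whose origin is the TCP and whose axes are the flange's). Camera axes: x right, y down, z forward; pixel columns grow to the right and rows downward; lengths in m; the calibration is good to about 2 mm. A picture is of the moment at which its call begins: read the wrist's pose just before it. camera_model takes no time and is no camera call.
- robot.close_job(): hands the job in; it is judged then, once.
Trained networks look in the newest picture that a camera, given by its name, has taken for a name from the list of things; names that differ only in an ending like _2 or _b are one class to them, and where a whole thing is asked for, a point or a joint stands for the part that bears it (a point fixed in the world has none). Each returns a list of dicts, best first, with "conf" (0 to 1); they miss things now and then, are a little off and sometimes report something else, mostly with a low value. They report only what shows in the picture. A call takes as long as a camera call.
- robot.outline_of(camera, target): "pixels" (384x512 bool, what is visible of it) and "pixel" ([column, row] in pixels, amid what is visible of it).
The state is a dict: "t": time; "q": joint angles; "dq": joint speeds; "joint_torque": joint torques, N m; "tool_pos": TCP position; "orientation": TCP orientation; "force": force on the tool from outside, world axes, zero at the start; "wrist_torque": the same for the moment, N m; "opening": finger opening in m; "gripper_force": force on a finger pad.
Only numpy, scipy, OpenCV 4.12 (cv2) and the standard library are available. Lean on these libraries where they do the work, as an engineer would, in place of code of your own. Each camera call takes 0.05 s, during which the arm holds its last target. There are 200 camera calls.

## Working session

There is one attempt and no reset: what is moved stays moved. The work goes in short steps, Python scripts to look and compute and a tool call to move; the robot and the scene stay as the last step left them, time stands still between calls to the robot, and variables do not carry over. Pictures are saved under pics/ and viewed, at most 14 in all, crops included, and the job is handed in when it is done.

Besides the shell and the picture viewer there is one more tool, called after "Request:" as name(argument=value, ...) on one line, values as JSON. carry_out: Moves the arm, as the interface text tells. Its arguments: {"type":"object","properties":{"rows":{"type":"array"},"jaw":{"type":"number"},"force":{"type":"number"}},"required":["rows"]}

```bash
mkdir -p pics; ls
python3 - <<'E'
from plant import robot
import cv2,numpy as np
s=robot.read_state();print(s['t'],s['tool_pos'],s['orientation'],s['opening'],robot.grip_depth)
ims=[]
for c in('scene','top'):
    im=robot.read_camera(c);ims.append(im[:,:,::-1])
    m=robot.camera_model(c);print(c,{k:np.round(v,4).tolist() for k,v in m.items()})
    for n in ['fig_cherry_c','fig_white_c','fig_walnut_c','fig_blue_c','pad_1','knob_orange']:
        for d in robot.outline_of(c,n)[:4]:
            ys,xs=np.nonzero(d['pixels']);print(c,n,round(d['conf'],2),np.round(d['pixel'],1),len(xs),xs.min(),xs.max(),ys.min(),ys.max())
cv2.imwrite('pics/a.png',ims[0]);cv2.imwrite('pics/b.png',ims[1])
E
```

```text
pics
0.0 [0.14055141 0.58272623 0.21759947] [-3.71042977e-01 -3.11924962e+00  2.80358781e-03] 0.09302659181596516 0.0188
scene {'fx': 482.7177, 'fy': 482.7177, 'cx': 251.1142, 'cy': 202.3002, 'R': [[-0.5597, 0.8287, -0.003], [0.4527, 0.3027, -0.8387], [-0.6941, -0.4707, -0.5446]], 't': [0.3274, -0.1761, 1.4822]}
scene fig_cherry_c 0.81 [184.6 166.2] 555 181 196 138 186
scene fig_white_c 0.86 [251.2 191.6] 646 240 257 166 211
scene fig_white_c 0.61 [278.7 263. ] 613 262 296 251 273
scene fig_walnut_c 0.77 [320.5 212.1] 575 310 329 191 231
scene fig_blue_c 0.8 [403.3 245.2] 551 389 410 226 259
scene pad_1 0.93 [242.4 252.9] 556 226 258 240 261
scene pad_1 0.85 [275.5 265. ] 566 262 295 251 272
scene pad_1 0.68 [209.1 240.5] 488 192 222 232 250
scene pad_1 0.56 [322.  272.5] 676 301 335 263 286
scene knob_orange 0.56 [354.9 278.5] 243 343 358 270 288
top {'fx': 412.5149, 'fy': 412.5149, 'cx': 253.3584, 'cy': 188.6022, 'R': [[-0.0075, -0.9999, 0.0131], [-0.9846, 0.0051, -0.1748], [0.1747, -0.0142, -0.9845]], 't': [0.0082, 0.5446, 0.8937]}
top fig_cherry_c 0.58 [383.3 223.4] 468 367 398 214 234
top fig_white_c 0.77 [288.2 219.9] 326 282 301 211 230
top fig_walnut_c 0.74 [215.  235.6] 280 204 223 224 241
top fig_walnut_c 0.53 [132.5 240.2] 326 120 142 228 246
top fig_blue_c 0.74 [132.4 238.6] 340 120 142 227 245
top pad_1 0.94 [248.9 154.2] 641 237 265 140 167
top pad_1 0.79 [179.6 167.2] 632 166 194 151 178
top pad_1 0.64 [215.8 159. ] 611 202 229 145 172
top knob_orange 0.64 [150.2 167.5] 109 145 156 162 173
```

View pics/a.png

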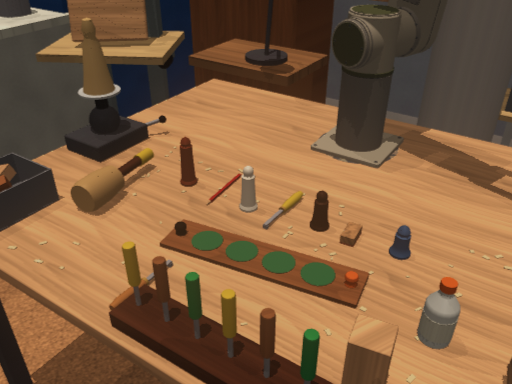

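View pics/b.png

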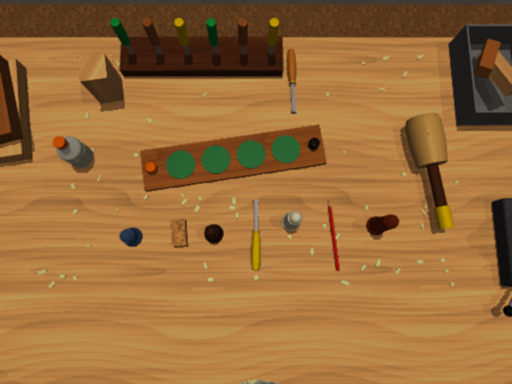

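The scene view shows cherry, white, walnut and blue figures at (187,162), (249,190), (320,211) and (402,243). The board's discs run from (207,240) to (318,273), and the orange knob is at (352,278). In the top view the orange knob is at the left (+y) end, (150,168), so pad_4 takes cherry, pad_3 white, pad_2 walnut and pad_1 blue. A tool rack with upright handles stands beyond the board.

```bash
cat > h.py <<'E'
from plant import robot
import numpy as np
from scipy.optimize import least_squares
from scipy.spatial.transform import Rotation as Ro
H=dict(cherry=.135,white=.115,walnut=.095,blue=.075)
def proj(m,X):
    c=X@np.array(m['R']).T+np.array(m['t']);return np.c_[m['fx']*c[:,0]/c[:,2]+m['cx'],m['fy']*c[:,1]/c[:,2]+m['cy']]
def ray(m,p,z):
    R=np.array(m['R']);o=-R.T@np.array(m['t']);d=R.T@np.array([(p[0]-m['cx'])/m['fx'],(p[1]-m['cy'])/m['fy'],1]);return (o+d*(z-o[2])/d[2])[:2]
def model(h,x,y,z0=0):
    a=np.linspace(0,2*np.pi,36)
    return np.vstack([np.c_[x+r*np.cos(a),y+r*np.sin(a),0*a+z+z0] for z,r in((0,.023),(.006,.023),(h-.052,.016),(h-.024,.016),(h-.02,.0135),(h-.007,.0125),(h,.002))])
def bb(p): return np.r_[p.min(0),p.max(0)]
def fitfig(name,obs,z0=0,x0=(.4,0)):
    f=lambda v:np.concatenate([bb(proj(m,model(H[name],*v,z0)))-b for m,b in obs])
    r=least_squares(f,x0,loss='soft_l1');return r.x,r.fun
def maskbb(d):
    ys,xs=np.nonzero(d['pixels']);return np.array([xs.min(),ys.min(),xs.max()+1,ys.max()+1])
E
python3 - <<'E'
from h import *
M={c:robot.camera_model(c) for c in('scene','top')}
B={'cherry':((181,138,197,187),(367,214,399,235)),'white':((240,166,258,212),(282,211,302,231)),'walnut':((310,191,330,232),(204,224,224,242)),'blue':((389,226,411,260),(120,227,143,246))}
for n,(a,b) in B.items():
    v,f=fitfig(n,[(M['scene'],np.array(a)),(M['top'],np.array(b))]);print(n,v.round(4),f.round(1))
for c,ps in(('scene',[(209.1,240.5),(242.4,252.9),(275.5,265),(322,272.5)]),('top',[(286,149),(248.9,154.2),(215.8,159),(179.6,167.2)])):
    print(c,[ray(M[c],(p[0]+.5,p[1]+.5),.014).round(4) for p in ps])
    print('knobs',[ray(M[c],p,.03).round(4) for p in ([(355,278.5),(181,228)] if c=='scene' else [(150.7,167.7),(313.5,144)])])
# rack: base front corners in top, tips
print('rack front',[ray(M['top'],p,.03).round(3) for p in((122,76),(281,76))])
# triangulate handle tips scene/top pairs
for a,b in(((130,245),(273,22)),((161,262),(243,22)),((193,277),(212,22)),((229,295),(180,22)),((311,335),(116,22))):
    f=lambda X:np.r_[proj(M['scene'],X[None])[0]-a,proj(M['top'],X[None])[0]-b]
    r=least_squares(f,[.7,0,.1]);print('tip',r.x.round(3),r.fun.round(1))
E
```

```text
cherry [ 0.4624 -0.2833] [-1.3 -1.6  0.8  0.1 -1.9 -0.4  0.6  0.4]
white [ 0.4719 -0.0836] [-0.6 -0.1 -0.   0.4 -1.  -0.2  0.4  0.9]
walnut [0.4462 0.0983] [-0.6  0.  -0.5 -0.  -0.4 -0.4 -0.6  1.4]
blue [0.4405 0.2872] [-1.  -1.6 -0.2  0.3 -1.4 -0.5 -0.3  0.4]
scene [array([ 0.6474, -0.0675]), array([0.642 , 0.0176]), array([0.6363, 0.0962]), array([0.604 , 0.1857])]
knobs [array([0.6004, 0.2522]), array([ 0.6615, -0.1359])]
top [array([ 0.646 , -0.0763]), array([0.6334, 0.0132]), array([0.6219, 0.0925]), array([0.6021, 0.1784])]
knobs [array([0.5988, 0.2444]), array([ 0.6548, -0.1392])]
rack front [array([0.828, 0.322]), array([ 0.827, -0.065])]
tip [ 0.884 -0.038  0.17 ] [-0.1 -0.  -0.1  0.1]
tip [0.885 0.029 0.166] [-1.1 -0.3 -1.3  0.9]
tip [0.885 0.095 0.167] [-0.9 -0.2 -1.1  0.7]
tip [0.885 0.163 0.166] [-0.8 -0.1 -1.1  0.6]
tip [0.885 0.298 0.167] [-0.4 -0.  -0.6  0.3]
```

```bash
cat >> h.py <<'E'
P=np.array([[.647,-.071],[.634,.013],[.622,.097],[.6095,.181]])
F=dict(cherry=(.4624,-.2833),white=(.4719,-.0836),walnut=(.4462,.0983),blue=(.4405,.2872))
def go(x,y,z,yaw=None):
    s=robot.read_state();R=Ro.from_rotvec(s['orientation']).as_matrix()
    print('t',round(s['t'],2),'tcp',s['tool_pos'].round(4),'open',round(s['opening'],4))
    d=R.T@(np.array([x,y,z])-s['tool_pos'])
    print('shift',d.round(4))
    if yaw is not None:
        c,k=np.cos(np.radians(yaw)),np.sin(np.radians(yaw))
        T=np.array([[-k*-1,c,0],[-c,k,0],[0,0,-1]])  # x=(k,-c), y=(c,k), z down
        print('turn',np.degrees(Ro.from_matrix(R.T@T).as_rotvec()).round(1))
E
python3 - <<'E'
from h import *
print(np.array(robot.camera_model('wrist')['mount']).round(3),{k:v for k,v in robot.camera_model('wrist').items() if k!='mount'})
go(*F['blue'],.2,8.5)
E
```

```text
[[-0.    -0.966 -0.259  0.072]
 [ 1.    -0.     0.     0.   ]
 [-0.    -0.259  0.966 -0.166]
 [ 0.     0.     0.     1.   ]] {'fx': 309.5016169261665, 'fy': 309.5016169261665, 'cx': 255.39131502355056, 'cy': 187.77939395090212}
t 0.7 tcp [0.1407 0.5833 0.2187] open 0.0926
shift [-0.3609 -0.2175  0.0187]Traceback (most recent call last):
  File "<stdin>", line 3, in <module>
  File "h.py", line 29, in go
    print('turn',np.degrees(Ro.from_matrix(R.T@T).as_rotvec()).round(1))
                            ~~~~~~~~~~~~~~^^^^^^^
  File "scipy/spatial/transform/_rotation.pyx", line 1143, in scipy.spatial.transform._rotation.Rotation.from_matrix
ValueError: Non-positive determinant (left-handed or null coordinate frame) in rotation matrix 0: [[-3.75708641e-01 -9.26737836e-01 -4.76691063e-06]
 [-9.26737834e-01  3.75708640e-01 -6.93341627e-05]
 [-6.60455614e-05  2.16317676e-05  9.99999998e-01]].
```

```bash
sed -i 's/T=np.array.*/T=np.array([[-k,c,0],[c,k,0],[0,0,-1]])/' h.py
python3 - <<'E'
from h import *
go(*F['blue'],.2,8.5)
E
```

```text
t 0.7 tcp [0.1407 0.5833 0.2187] open 0.0926
shift [-0.3609 -0.2175  0.0187]
turn [ 0.  -0.  67.9]
```

Request:
carry_out(rows=[[-0.045,-0.027,0,0,0,10],[-0.09,-0.054,0,0,0,20],[-0.135,-0.081,0,0,0,30],[-0.18,-0.108,0.005,0,0,40],[-0.225,-0.135,0.01,0,0,50],[-0.27,-0.162,0.015,0,0,60],[-0.315,-0.19,0.018,0,0,67],[-0.361,-0.217,0.019,0,0,67.9],[-0.361,-0.217,0.019,0,0,67.9],[-0.361,-0.217,0.019,0,0,67.9]], jaw=0, force=12)

```text
t: 1.95
tool_pos: [0.4406, 0.2878, 0.1996]
orientation: [-2.05, -2.379, 0.0]
force: [0.2, 0.4, 0.2]
opening: 0.0929
gripper_force: 0.0
```

```bash
cat >> h.py <<'E'
def wristm():
    s=robot.read_state();m=dict(robot.camera_model('wrist'));G=np.array(m['mount'])
    Rt=Ro.from_rotvec(s['orientation']).as_matrix();Rw=Rt@G[:3,:3];o=Rt@G[:3,3]+s['tool_pos']
    m['R']=Rw.T;m['t']=-Rw.T@o;return m
def look(name,png=None,yaw=8.5):
    m=wristm();im=robot.read_camera('wrist')
    if png:
        import cv2;cv2.imwrite('pics/'+png,im[:,:,::-1])
    for d in robot.outline_of('wrist','fig_%s_c'%name)[:2]:
        b=maskbb(d);v,f=fitfig(name,[(m,b)],x0=F[name]);print(name,round(d['conf'],2),b,v.round(4),f.round(1))
        go(*v,H[name]-.035-.0188,yaw)
E
python3 -c "
from h import *
look('blue','w1.png')"
```

```text
blue 0.77 [236 147 274 190] [0.44   0.2895] [-0.5 -0.7  0.5  0.6]
t 2.05 tcp [0.44   0.2885 0.1997] open 0.0929
shift [9.000e-04 1.000e-04 1.785e-01]
turn [-0.  -0.   0.1]
```

View pics/w1.png

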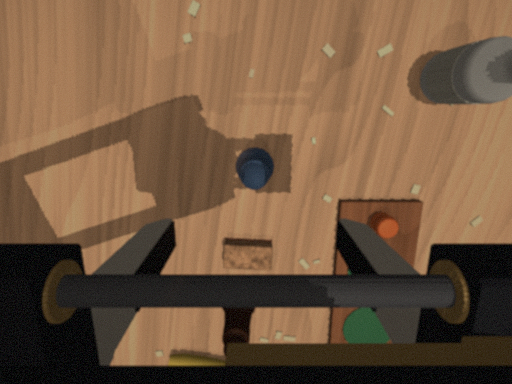

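The wrist view shows the blue figure at (255,168), which agrees with the estimate (within 1 mm).

Request:
carry_out(rows=[[0.001,0,0.05,0,0,0],[0.001,0,0.09,0,0,0],[0.001,0,0.13,0,0,0],[0.001,0,0.16,0,0,0],[0.001,0,0.178,0,0,0],[0.001,0,0.178,0,0,0],[0.001,0,0.178,0,0,0]])

```text
t: 2.92
tool_pos: [0.4414, 0.2895, 0.0231]
orientation: [2.049, 2.381, 0.003]
force: [-0.4, 0.5, -0.5]
opening: 0.0929
gripper_force: 0.0
```

Request:
carry_out(rows=[[0,0,0,0,0,0],[0,0,0,0,0,0],[0,0,0,0,0,0],[0,0,0,0,0,0],[0,0,0,0,0,0],[0,0,0,0,0,0],[0,0,0,0,0,0],[0,0,0,0,0,0]], jaw=255, force=12)

```text
t: 3.92
tool_pos: [0.4405, 0.2886, 0.0216]
orientation: [-2.05, -2.38, 0.0]
force: [0.2, 0.0, -0.9]
opening: 0.0312
gripper_force: 11.5
```

```bash
python3 -c "
from h import *
go(*P[0],.16,8.5)"
```

```text
t 3.92 tcp [0.4405 0.2886 0.0216] open 0.0312
shift [-0.3863  0.1508 -0.1384]
turn [-0.  0.  0.]
```

Request:
carry_out(rows=[[0,0,-0.03,0,0,0],[0,0,-0.075,0,0,0],[-0.02,0.008,-0.12,0,0,0],[-0.06,0.024,-0.138,0,0,0],[-0.11,0.043,-0.138,0,0,0],[-0.16,0.063,-0.138,0,0,0],[-0.21,0.082,-0.138,0,0,0],[-0.26,0.102,-0.138,0,0,0],[-0.31,0.121,-0.138,0,0,0],[-0.355,0.138,-0.138,0,0,0],[-0.386,0.151,-0.138,0,0,0],[-0.386,0.151,-0.138,0,0,0]])

```text
t: 5.42
tool_pos: [0.6476, -0.0731, 0.159]
orientation: [-2.053, -2.377, 0.001]
force: [-0.9, 0.6, -0.8]
opening: 0.0316
gripper_force: 11.5
```

Run:
```python
from h import *
import cv2
go(*P[0],.0365,8.5)
m=wristm();im=robot.read_camera('wrist');cv2.imwrite('pics/w2.png',im[:,:,::-1])
for d in robot.outline_of('wrist','pad_1')[:4]: print(round(d['conf'],2),d['pixel'],maskbb(d),ray(m,np.array(d['pixel'])+.5,.014).round(4))
print(proj(m,np.c_[P,[.014]*4]).round(0).tolist())
```

```text
t 5.42 tcp [ 0.6476 -0.0731  0.159 ] open 0.0316
shift [ 0.0022 -0.0003  0.1225]
turn [-0.   0.  -0.1]
0.96 [258.6, 9.9] [219   0 293  33] [0.6287 0.08  ]
0.88 [252.9, 88.9] [220  52 292 126] [0.6334 0.012 ]
0.64 [254.9, 170.8] [222 143 291 195] [ 0.6469 -0.0671]
[[255.0, 175.0], [254.0, 88.0], [255.0, -12.0], [254.0, -130.0]]
```

View pics/w2.png

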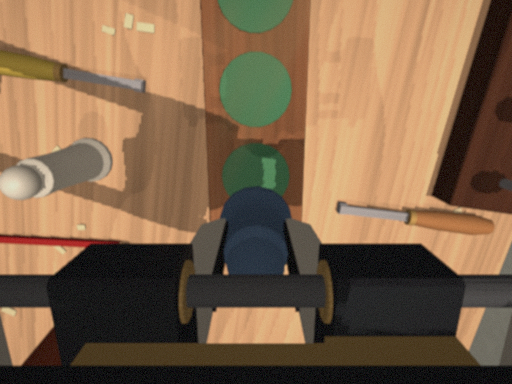

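The wrist view shows pads at (255,88) and (256,170), which match the predicted positions within 1-2 mm. The blue figure hangs straight, so I'm lowering it.

Request:
carry_out(rows=[[0.001,0,0.04,0,0,0],[0.001,0,0.075,0,0,0],[0.001,0,0.1,0,0,0],[0.001,0,0.113,0,0,0],[0.001,0,0.118,0,0,0],[0.001,0,0.1215,0,0,0],[0.001,0,0.1225,0,0,0],[0.001,0,0.1225,0,0,0],[0.001,0,0.1225,0,0,0]])

```text
t: 6.65
tool_pos: [0.6474, -0.0699, 0.0377]
orientation: [2.05, 2.38, 0.001]
force: [0.3, -0.5, -0.7]
opening: 0.0317
gripper_force: 11.5
```

Request:
carry_out(rows=[[0,0,0.001,0,0,0],[0,0,0.0015,0,0,0],[0,0,0.0015,0,0,0],[0,0,0.0015,0,0,0]])

```text
t: 7.15
tool_pos: [0.647, -0.0697, 0.0356]
orientation: [-2.05, -2.381, 0.0]
force: [0.6, 0.3, -1.6]
opening: 0.0313
gripper_force: 11.5
```

Request:
carry_out(rows=[[0,0,0,0,0,0],[0,0,0,0,0,0],[0,0,0,0,0,0],[0,0,0,0,0,0],[0,0,0,0,0,0],[0,0,0,0,0,0],[0,0,-0.03,0,0,0],[0,0,-0.07,0,0,0],[0,0,-0.12,0,0,0],[0,0,-0.16,0,0,0],[0,0,-0.16,0,0,0]], jaw=0)

```text
t: 8.52
tool_pos: [0.6497, -0.0702, 0.2011]
orientation: [2.045, 2.375, 0.007]
force: [0.1, 0.3, 0.0]
opening: 0.093
gripper_force: 0.0
```

```bash
python3 -c "
from h import *
go(*F['walnut'],.21,8.5)"
```

```text
t 8.53 tcp [ 0.6497 -0.0702  0.2011] open 0.093
shift [ 0.1968 -0.1762 -0.0109]
turn [0.5 0.2 0. ]
```

Request:
carry_out(rows=[[0.04,-0.035,-0.012,0,0,0],[0.08,-0.07,-0.012,0,0,0],[0.12,-0.105,-0.012,0,0,0],[0.16,-0.14,-0.012,0,0,0],[0.196,-0.174,-0.012,0,0,0],[0.196,-0.174,-0.012,0,0,0],[0.196,-0.174,-0.012,0,0,0],[0.196,-0.174,-0.012,0,0,0]])

```text
t: 9.52
tool_pos: [0.4465, 0.0977, 0.2073]
orientation: [-2.051, -2.379, 0.001]
force: [0.4, -0.4, 0.1]
opening: 0.0927
gripper_force: 0.0
```

```bash
python3 -c "
from h import *
look('walnut')"
```

```text
walnut 0.73 [237 147 274 193] [0.4465 0.0994] [-0.6 -1.6  0.6  1. ]
t 9.62 tcp [0.4464 0.0976 0.2074] open 0.093
shift [0.0018 0.0004 0.1662]
turn [-0.  0. -0.]
```

Request:
carry_out(rows=[[0.001,0,0.05,0,0,0],[0.0015,0,0.09,0,0,0],[0.0015,0,0.13,0,0,0],[0.0015,0,0.155,0,0,0],[0.0015,0,0.166,0,0,0],[0.0015,0,0.166,0,0,0],[0.0015,0,0.166,0,0,0],[0.0015,0,0.166,0,0,0]])

```text
t: 10.62
tool_pos: [0.4468, 0.0999, 0.0429]
orientation: [2.049, 2.379, 0.003]
force: [-0.2, -0.4, 0.1]
opening: 0.0931
gripper_force: 0.0
```

Request:
carry_out(rows=[[0,0,0,0,0,0],[0,0,0,0,0,0],[0,0,0,0,0,0],[0,0,0,0,0,0],[0,0,0,0,0,0],[0,0,0,0,0,0],[0,0,0,0,0,0],[0,0,0,0,0,0]], jaw=255)

```text
t: 11.62
tool_pos: [0.4456, 0.0998, 0.0416]
orientation: [-2.05, -2.38, 0.0]
force: [0.4, -0.5, -0.4]
opening: 0.0315
gripper_force: 12.0
```

```bash
python3 -c "
from h import *
go(*P[1],.16,8.5)"
```

```text
t 11.62 tcp [0.4456 0.0998 0.0416] open 0.0315
shift [-0.1138  0.1734 -0.1184]
turn [-0. -0.  0.]
```

Request:
carry_out(rows=[[0,0,-0.03,0,0,0],[0,0,-0.07,0,0,0],[0,0,-0.105,0,0,0],[-0.02,0.03,-0.118,0,0,0],[-0.045,0.065,-0.118,0,0,0],[-0.07,0.105,-0.118,0,0,0],[-0.095,0.145,-0.118,0,0,0],[-0.114,0.173,-0.118,0,0,0],[-0.114,0.173,-0.118,0,0,0],[-0.114,0.173,-0.118,0,0,0],[-0.114,0.173,-0.118,0,0,0]])

```text
t: 13.0
tool_pos: [0.6329, 0.0134, 0.1597]
orientation: [-2.049, -2.381, 0.0]
force: [0.1, 0.8, -0.4]
opening: 0.0311
gripper_force: 12.0
```

```bash
python3 -c "
from h import *
go(*P[1],.0556,8.5)"
```

```text
t 13.0 tcp [0.6329 0.0134 0.1597] open 0.0311
shift [-0.0006  0.0011  0.1041]
turn [-0.  -0.   0.1]
```

Request:
carry_out(rows=[[0,0.001,0.04,0,0,0],[0,0.001,0.07,0,0,0],[0,0.001,0.09,0,0,0],[0,0.001,0.098,0,0,0],[0,0.001,0.102,0,0,0],[0,0.001,0.1035,0,0,0],[0,0.001,0.1035,0,0,0],[0,0.001,0.1035,0,0,0],[0,0.001,0.1035,0,0,0],[0,0.001,0.1035,0,0,0]])

```text
t: 14.25
tool_pos: [0.6347, 0.0128, 0.0563]
orientation: [2.05, 2.38, 0.0]
force: [0.2, -0.3, -0.4]
opening: 0.0312
gripper_force: 12.0
```

Within 1 mm of the disc, so I'm releasing.

Request:
carry_out(rows=[[0,0,0.0005,0,0,0],[0,0,0.0005,0,0,0],[0,0,0.0005,0,0,0]])

```text
t: 14.62
tool_pos: [0.6347, 0.0128, 0.0557]
orientation: [2.05, 2.38, 0.0]
force: [-0.9, 0.5, -0.1]
opening: 0.0316
gripper_force: 12.0
```

Request:
carry_out(rows=[[0,0,0,0,0,0],[0,0,0,0,0,0],[0,0,0,0,0,0],[0,0,0,0,0,0],[0,0,0,0,0,0],[0,0,0,0,0,0],[0,0,-0.03,0,0,0],[0,0,-0.07,0,0,0],[0,0,-0.12,0,0,0],[0,0,-0.165,0,0,0],[0,0,-0.165,0,0,0],[0,0,-0.165,0,0,0]], jaw=0)

```text
t: 16.12
tool_pos: [0.6345, 0.0129, 0.2202]
orientation: [-2.05, -2.38, 0.0]
force: [-0.5, 0.2, -1.2]
opening: 0.0934
gripper_force: 0.0
```

```bash
python3 -c "
from h import *
go(*F['white'],.225,8.5)"
```

```text
t 16.12 tcp [0.6345 0.0129 0.2202] open 0.0934
shift [-0.0713 -0.1751 -0.0048]
turn [-0. -0.  0.]
```

Request:
carry_out(rows=[[-0.015,-0.04,-0.005,0,0,0],[-0.03,-0.08,-0.005,0,0,0],[-0.045,-0.12,-0.005,0,0,0],[-0.06,-0.155,-0.005,0,0,0],[-0.071,-0.175,-0.005,0,0,0],[-0.071,-0.175,-0.005,0,0,0],[-0.071,-0.175,-0.005,0,0,0],[-0.071,-0.175,-0.005,0,0,0]])

```text
t: 17.12
tool_pos: [0.4725, -0.0827, 0.2251]
orientation: [-2.048, -2.381, 0.0]
force: [1.0, -0.2, -0.4]
opening: 0.093
gripper_force: 0.0
```

```bash
python3 -c "
from h import *
look('white','w3.png')"
```

```text
white 0.78 [239 146 274 196] [ 0.4739 -0.0826] [-0.7 -0.8  0.7  0.6]
t 17.23 tcp [ 0.4725 -0.0828  0.2253] open 0.0931
shift [-0.      0.0015  0.1641]
turn [-0.  -0.   0.1]
```

View pics/w3.png

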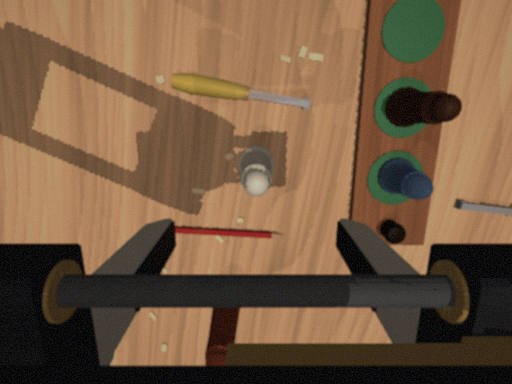

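The view shows blue and walnut standing on their discs at (395,177) and (405,107), and white at (256,170) below the gripper.

Request:
carry_out(rows=[[0,0.0015,0.05,0,0,0],[0,0.0015,0.09,0,0,0],[0,0.0015,0.13,0,0,0],[0,0.0015,0.154,0,0,0],[0,0.0015,0.164,0,0,0],[0,0.0015,0.164,0,0,0],[0,0.0015,0.164,0,0,0],[0,0.0015,0.164,0,0,0]])

```text
t: 18.23
tool_pos: [0.4746, -0.0833, 0.0629]
orientation: [2.049, 2.379, 0.001]
force: [0.2, 1.3, -0.0]
opening: 0.093
gripper_force: 0.0
```

Request:
carry_out(rows=[[0,0,0,0,0,0],[0,0,0,0,0,0],[0,0,0,0,0,0],[0,0,0,0,0,0],[0,0,0,0,0,0],[0,0,0,0,0,0],[0,0,0,0,0,0],[0,0,0,0,0,0]], jaw=255)

```text
t: 19.23
tool_pos: [0.4736, -0.0831, 0.0616]
orientation: [-2.05, -2.38, 0.0]
force: [-0.1, -0.2, -0.1]
opening: 0.0312
gripper_force: 12.0
```

```bash
python3 -c "
from h import *
go(*P[2],.21,8.5)"
```

```text
t 19.23 tcp [ 0.4736 -0.0831  0.0616] open 0.0312
shift [ 0.1561  0.1735 -0.1484]
turn [-0. -0.  0.]
```

Request:
carry_out(rows=[[0,0,-0.03,0,0,0],[0,0,-0.07,0,0,0],[0,0,-0.115,0,0,0],[0.02,0.022,-0.14,0,0,0],[0.05,0.056,-0.148,0,0,0],[0.085,0.094,-0.148,0,0,0],[0.12,0.133,-0.148,0,0,0],[0.145,0.161,-0.148,0,0,0],[0.156,0.173,-0.148,0,0,0],[0.156,0.173,-0.148,0,0,0],[0.156,0.173,-0.148,0,0,0],[0.156,0.173,-0.148,0,0,0]])

```text
t: 20.72
tool_pos: [0.6212, 0.0957, 0.2099]
orientation: [2.051, 2.379, -0.0]
force: [-0.0, -0.2, -0.5]
opening: 0.0315
gripper_force: 12.0
```

```bash
python3 -c "
from h import *
go(*P[2],.0756,8.5)"
```

```text
t 20.73 tcp [0.6212 0.0957 0.2099] open 0.0315
shift [0.0012 0.001  0.1343]
turn [ 0.  0. -0.]
```

Request:
carry_out(rows=[[0.001,0.0005,0.045,0,0,0],[0.001,0.0005,0.085,0,0,0],[0.001,0.0005,0.112,0,0,0],[0.001,0.0005,0.125,0,0,0],[0.001,0.0005,0.131,0,0,0],[0.001,0.0005,0.1335,0,0,0],[0.001,0.0005,0.1335,0,0,0],[0.001,0.0005,0.1335,0,0,0],[0.001,0.0005,0.1335,0,0,0],[0.001,0.0005,0.134,0,0,0],[0.001,0.0005,0.134,0,0,0],[0.001,0.0005,0.134,0,0,0]])

```text
t: 22.22
tool_pos: [0.6219, 0.0979, 0.0757]
orientation: [2.05, 2.381, 0.0]
force: [0.9, -0.1, -0.7]
opening: 0.0317
gripper_force: 12.0
```

Request:
carry_out(rows=[[0,0,0,0,0,0],[0,0,0,0,0,0],[0,0,0,0,0,0],[0,0,0,0,0,0],[0,0,0,0,0,0],[0,0,0,0,0,0],[0,0,-0.03,0,0,0],[0,0,-0.07,0,0,0],[0,0,-0.12,0,0,0],[0,0,-0.165,0,0,0],[0,0,-0.165,0,0,0],[0,0,-0.165,0,0,0]], jaw=0)

```text
t: 23.72
tool_pos: [0.6218, 0.0979, 0.2402]
orientation: [-2.05, -2.38, 0.0]
force: [-0.8, -0.3, -1.2]
opening: 0.0931
gripper_force: 0.0
```

```bash
python3 -c "
from h import *
go(*F['cherry'],.245,8.5)"
```

```text
t 23.73 tcp [0.6218 0.0979 0.2402] open 0.0931
shift [-0.3533 -0.2141 -0.0048]
turn [-0. -0.  0.]
```

Request:
carry_out(rows=[[-0.03,-0.018,-0.005,0,0,0],[-0.075,-0.045,-0.005,0,0,0],[-0.12,-0.072,-0.005,0,0,0],[-0.165,-0.1,-0.005,0,0,0],[-0.21,-0.127,-0.005,0,0,0],[-0.255,-0.155,-0.005,0,0,0],[-0.3,-0.182,-0.005,0,0,0],[-0.335,-0.203,-0.005,0,0,0],[-0.353,-0.214,-0.005,0,0,0],[-0.353,-0.214,-0.005,0,0,0],[-0.353,-0.214,-0.005,0,0,0],[-0.353,-0.214,-0.005,0,0,0]])

```text
t: 25.22
tool_pos: [0.4629, -0.2818, 0.2451]
orientation: [-2.048, -2.381, -0.0]
force: [-0.6, 0.3, 0.1]
opening: 0.0931
gripper_force: 0.0
```

```bash
python3 -c "
from h import *
look('cherry','w4.png')"
```

```text
cherry 0.95 [238 145 272 198] [ 0.4628 -0.2836] [-0.3 -0.4  0.3  0.3]
t 25.32 tcp [ 0.463  -0.2821  0.2455] open 0.0931
shift [-0.0015 -0.0005  0.1643]
turn [-0.  -0.   0.1]
```

View pics/w4.png

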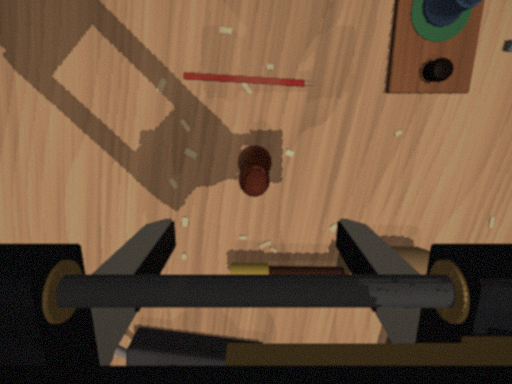

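Cherry is at (255,170) beneath the gripper, and nothing is in the way of the descent.

Request:
carry_out(rows=[[-0.001,0,0.05,0,0,0],[-0.001,0,0.09,0,0,0],[-0.001,0,0.13,0,0,0],[-0.001,0,0.154,0,0,0],[-0.001,0,0.164,0,0,0],[-0.001,0,0.164,0,0,0],[-0.001,0,0.164,0,0,0],[-0.001,0,0.164,0,0,0]])

```text
t: 26.32
tool_pos: [0.4636, -0.2845, 0.083]
orientation: [2.049, 2.379, 0.0]
force: [-0.4, 0.2, -0.2]
opening: 0.093
gripper_force: 0.0
```

Request:
carry_out(rows=[[0,0,0,0,0,0],[0,0,0,0,0,0],[0,0,0,0,0,0],[0,0,0,0,0,0],[0,0,0,0,0,0],[0,0,0,0,0,0],[0,0,0,0,0,0],[0,0,0,0,0,0]], jaw=255)

```text
t: 27.32
tool_pos: [0.4628, -0.2839, 0.0816]
orientation: [-2.05, -2.38, 0.0]
force: [-0.0, -0.7, -0.2]
opening: 0.0315
gripper_force: 12.0
```

```bash
python3 -c "
from h import *
go(.46,.13,.25,8.5)
go(*P[3],.25,8.5)"
```

```text
t 27.32 tcp [ 0.4628 -0.2839  0.0816] open 0.0315
shift [ 0.4097  0.0587 -0.1684]
turn [-0. -0.  0.]
t 27.32 tcp [ 0.4628 -0.2839  0.0816] open 0.0315
shift [ 0.438   0.2141 -0.1684]
turn [-0. -0.  0.]
```

Request:
carry_out(rows=[[0,0,-0.03,0,0,0],[0,0,-0.07,0,0,0],[0,0,-0.115,0,0,0],[0.02,0.003,-0.15,0,0,0],[0.055,0.008,-0.168,0,0,0],[0.1,0.014,-0.168,0,0,0],[0.145,0.02,-0.168,0,0,0],[0.19,0.027,-0.168,0,0,0],[0.235,0.034,-0.168,0,0,0],[0.28,0.04,-0.168,0,0,0],[0.325,0.047,-0.168,0,0,0],[0.36,0.052,-0.168,0,0,0]])

```text
t: 28.82
tool_pos: [0.4605, 0.0816, 0.2496]
orientation: [-2.049, -2.381, -0.0]
force: [0.1, 1.0, 0.1]
opening: 0.0317
gripper_force: 12.0
```

Request:
carry_out(rows=[[0.03,0.015,0,0,0,0],[0.05,0.045,0,0,0,0],[0.065,0.085,0,0,0,0],[0.072,0.12,0,0,0,0],[0.078,0.15,0,0,0,0],[0.078,0.162,0,0,0,0],[0.078,0.162,0,0,0,0],[0.078,0.162,0,0,0,0],[0.078,0.162,0,0,0,0]])

```text
t: 29.95
tool_pos: [0.6089, 0.1807, 0.2501]
orientation: [2.05, 2.38, 0.0]
force: [-0.2, -0.1, -1.2]
opening: 0.0316
gripper_force: 12.0
```

```bash
python3 -c "
from h import *
go(*P[3],.0956,8.5)"
```

```text
t 29.95 tcp [0.6089 0.1807 0.2501] open 0.0316
shift [0.0002 0.0006 0.1545]
turn [0. 0. 0.]
```

Run:
```python
from h import *
import cv2
m=wristm();im=robot.read_camera('wrist').copy()
for p in P:
    a=np.linspace(0,2*np.pi,60);q=proj(m,np.c_[p[0]+.035*np.cos(a),p[1]+.035*np.sin(a),0*a+.014])
    cv2.polylines(im,[q.astype(int)],True,(255,255,0),1)
cv2.imwrite('pics/w5.png',im[:,:,::-1])
```

```text
(no output)
```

View pics/w5.png

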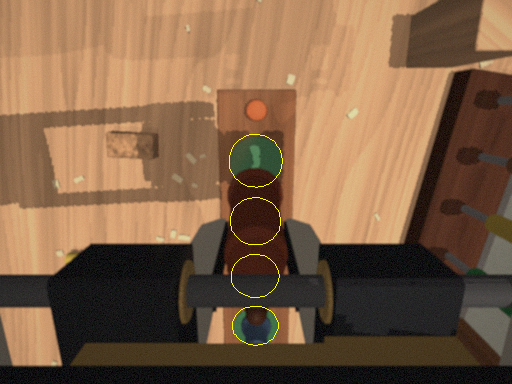

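The predicted circle lies on pad_4 at (255,160), with the orange knob just beyond at (256,110). I'm lowering cherry.

Request:
carry_out(rows=[[0,0.0005,0.045,0,0,0],[0,0.0005,0.09,0,0,0],[0,0.0005,0.125,0,0,0],[0,0.0005,0.143,0,0,0],[0,0.0005,0.15,0,0,0],[0,0.0005,0.153,0,0,0],[0,0.0005,0.1535,0,0,0],[0,0.0005,0.1535,0,0,0],[0,0.0005,0.154,0,0,0],[0,0.0005,0.154,0,0,0],[0,0.0005,0.154,0,0,0]])

```text
t: 31.38
tool_pos: [0.6099, 0.1811, 0.0957]
orientation: [2.05, 2.381, 0.0]
force: [-0.6, 0.1, 0.7]
opening: 0.0315
gripper_force: 12.0
```

Request:
carry_out(rows=[[0,0,0,0,0,0],[0,0,0,0,0,0],[0,0,0,0,0,0],[0,0,0,0,0,0],[0,0,0,0,0,0],[0,0,0,0,0,0],[0,0,-0.03,0,0,0],[0,0,-0.07,0,0,0],[0,0,-0.12,0,0,0],[0,0,-0.16,0,0,0],[0,0,-0.16,0,0,0],[0,0,-0.16,0,0,0]], jaw=0)

```text
t: 32.88
tool_pos: [0.6097, 0.181, 0.2549]
orientation: [-2.05, -2.38, 0.001]
force: [-0.7, -0.4, -1.1]
opening: 0.0927
gripper_force: 0.0
```

Request:
carry_out(rows=[[0.01,-0.04,0,0,0,0],[0.02,-0.08,0,0,0,0],[0.03,-0.12,0,0,0,0],[0.04,-0.16,0,0,0,0],[0.05,-0.2,0,0,0,0],[0.05,-0.2,0,0,0,0],[0.05,-0.2,0,0,0,0],[0.05,-0.2,0,0,0,0]])

```text
t: 33.88
tool_pos: [0.4053, 0.2006, 0.255]
orientation: [-2.05, -2.38, 0.002]
force: [-0.1, -0.0, 0.3]
opening: 0.0929
gripper_force: 0.0
```

Run:
```python
from h import *
import cv2
a=robot.read_camera('scene');b=robot.read_camera('top')
A=cv2.resize(a[120:320,150:430],(800,571));B=cv2.resize(b[100:220,100:360],(800,369))
cv2.imwrite('pics/f1.png',A[:,:,::-1]);cv2.imwrite('pics/f2.png',B[:,:,::-1])
M={c:robot.camera_model(c) for c in('scene','top')}
for i,n in enumerate(['blue','walnut','white','cherry']):
    for c in M:
        for d in robot.outline_of(c,'fig_%s_c'%n)[:1]:
            v,f=fitfig(n,[(M[c],maskbb(d))],.014,P[i]);print(n,c,round(d['conf'],2),(v-P[i]).round(4),f.round(1))
```

```text
blue scene 0.82 [0.0012 0.0028] [-0.6 -0.8  0.6  0.6]
blue top 0.81 [-0.0013 -0.0013] [ 0.3  0.1 -0.3 -0.1]
walnut scene 0.6 [ 0.0015 -0.0022] [-0.8 -0.8  0.8  0.6]
walnut top 0.7 [-0.0009 -0.0024] [-0.1 -1.   0.1  1.1]
white scene 0.72 [-0.0019  0.0011] [-0.2  0.1  0.2 -0.1]
white top 0.78 [-0.0009 -0.0016] [-0.6 -0.2  0.7  0.2]
cherry scene 0.74 [0.0002 0.0014] [-0.8 -1.2  0.7  0.8]
cherry top 0.75 [ 0.0207 -0.2557] [ 5.4 -1.3 -1.8  2.1]
```

View pics/f1.png

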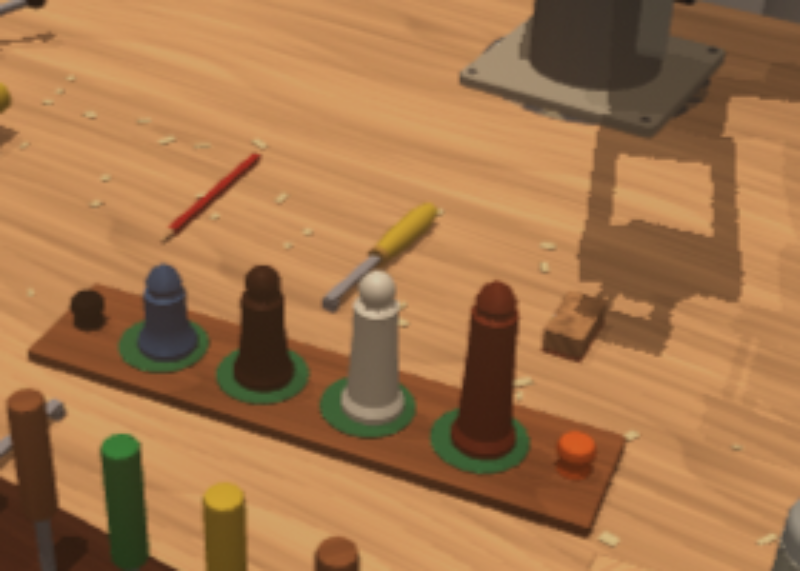

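View pics/f2.png

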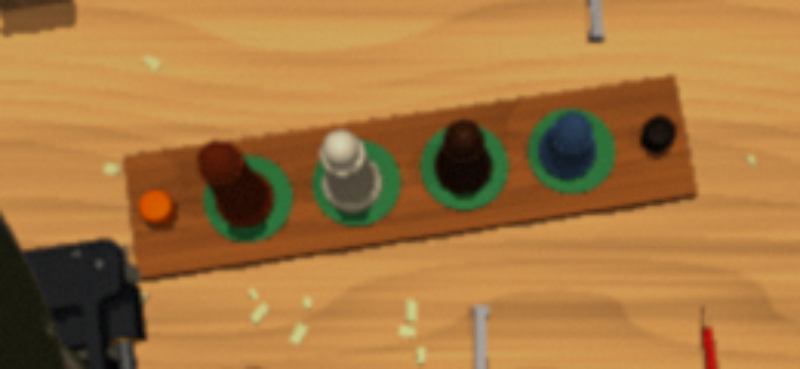

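Both crops show all four figures upright and wholly on their discs: cherry (485,440) beside the orange knob, then white, walnut and blue. The top network's cherry fit was a stray detection; the scene fit has cherry within 2 mm of its disc centre.

```bash
python3 -c "
from plant import robot
print(robot.close_job())"
```

```text
the job is handed in; nothing more can be done
None
```

All four figures stand upright on their discs, with cherry next to the orange knob, then white, walnut and blue, and the job was handed in at about 34 s of the 118 s allowed.

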